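# Re-zero a taper gauge with the master pin

### The job

The taper gauge's clamped jaw has been reset, so find its new zero: take the master pin from its wooden holder, stand it in the wide end of the slot ahead of the reading stop, and slide it upright along the slot by its handle until it wedges between both jaws (about 8 N of push; nothing in the gauge may ever be loaded beyond 30 N). Only then slide the reading stop up until its tongue just touches the pin, and leave both standing there. Leave the other things on the table alone.

Things in the scene. Friction and masses are not known exactly. Their poses are not given: they have to be found in the camera images.
- pin_mid (a point): Master pin, steel, upright: plain round shank 16 mm diameter, 50 mm long, below; round ribbed handle 22 mm diameter, 40 mm long, above; 90 mm in all, about 0.2 kg. Point on its axis 45 mm above its foot; the handle's middle is 25 mm higher. z runs up the pin. It starts loose in an 18 mm hole, 22 mm deep, of a fixed wooden block (75 x 75 x 30 mm), foot 8 mm above the table.
- pin: The same master pin; the origin is the centre of its foot.
- gauge: Taper gauge, fixed: base plate 240 (x) x 170 (y) x 10 mm with two steel jaws 30 mm high (tops 40 mm above the table) forming an open-topped slot. Origin: under the plate's middle, at table height. x runs along the slot to its narrow end. The fixed jaw's slot face is the plane y = 0, its body on the +y side to 34 mm, from x = -115 to +90 mm; the slot is on the -y side.
- slot_entry (a point): Point in the wide end of the slot, on its floor (10 mm above the table), at gauge x = -55, y = -11.5 mm: room here to set the pin down. The slot is 22 to 30 mm wide here and narrows by 1 mm per 6 mm of x; a 16 mm pin wedges at some gauge x between -20 and +30 mm, its axis then at y = -8 mm. Wedged contact is stiff: force rises within a few mm. Axes as the gauge's.
- jaw: Jaw unit: a dark clamp block 100 x 16 x 22 mm fixed to the base plate, and in front of it the clamped jaw, a steel bar 210 x 26 x 30 mm that forms the slot's slanting side. It is locked at a setting that differs by +-3.5 mm from day to day. This pose is the fixed unit's, not the bar's: origin where the middle of the bar's slot face would be at mid setting, x along that face, y into the slot.
- stop: Reading stop, an aluminium bridge (top 47 mm above the table) that slides along the fixed jaw with about 1.5 N of friction and stays where left; parked with its tongue face at gauge x = -105 to -90 mm. The tongue, 10 mm wide, hangs in the slot 8 mm from the fixed jaw's face, 14 to 42 mm above the table. Origin: in the plane of that face, at gauge y = 0, table height; axes as the gauge's.
- stop_tab (a point): Centre of the stop's upright black tab, by which it is pushed or pinched: 14 mm thick along the slot, 28 mm across it, 46 to 78 mm above the table. It stands 66 mm to the side of the tongue, beyond the fixed jaw, centred 7 mm behind the tongue's front face.
- ring: Bystander: steel setting ring, 68 mm outside, 22 mm high. Origin at its underside.
- bottle: Bystander: white cleaner bottle, 56 mm in diameter, 130 mm high. Origin at its underside.
- board: Bystander: small electronic module, 110 x 50 x 22 mm. Origin at its underside.
There are look-alikes about, which are no part of the job. What is shaped like the pin but purple or red is not meant.

How it is judged (in metres and radians):
On the way:
1. the pin, upright in the slot, is pressed against both jaws (more than 2 N on each), with the reading stop still parked (moved less than 10 mm) (contact force between pin and jaw above 2 N and contact force between pin and gauge above 2 N and y of pin_mid in the frame of gauge between -0.0088 and -0.005 m and height (world z) of pin below 0.02 m and angle between pin_mid's own z axis and vertical below 0.1 rad and distance of stop from where it was at the start of the episode below 0.01 m), for 0.1 s.
At the end, for the whole second after the job is handed in: The pin stands in the slot within 0.1 rad of upright, its foot less than 6 mm above the slot floor, still wedged: held against the clamped jaw (over 0.1 N) and within 0.8 mm of the fixed jaw's face; the stop's tongue touches it (gap under 2.5 mm); all at rest (contact force between pin and jaw above 0.1 N and y of pin in the frame of gauge between -0.0088 and -0.006 m and height (world z) of pin below 0.016 m and angle between pin_mid's own z axis and vertical below 0.1 rad and x of pin in the frame of stop between 0.005 and 0.0105 m and linear speed of pin below 0.01 m/s and linear speed of stop below 0.005 m/s).
It fails at once if the pin is forced against the jaw by more than 30 N (contact force between pin and jaw above 30 N).
It fails at once if the pin is forced against the fixed jaw or base by more than 30 N (contact force between pin and gauge above 30 N).
It fails at once if the stop is forced against the pin by more than 30 N (contact force between pin and stop above 30 N).
It fails at once if the ring, bottle or module is disturbed by more than 20 mm (distance of any of ring, bottle, board from where it was at the start of the episode above 0.02 m).
It also fails if it takes over 67 s, if anything falls off the work surface, if the arm or the gripper's body presses on something with over 40 N, if the wrist force passes 120 N, or if a joint passes its speed limit or range.

### The arm

A 7-joint arm with a two-finger parallel gripper is mounted at the origin on the work surface. World frame = base frame: x ahead of the robot, y to its left, z up, the work surface at z = 0. Lengths are in mm, angles in rad, forces in N, time in s.
With the tool pointing down it reaches from about 425 to 875 mm from the base axis. Payload 9.9 kg.
Tool frame: the origin (TCP) lies between the finger pads; the fingertips stand 19 mm ahead of it and the grasp point (between the pads) is the TCP; z points along the fingers, y is the line along which they close (so a half turn about z gives the same grasp; the last joint's range is limited). The gripper opens to 85 mm and grips with 20 to 120 N. Pads are 22 mm wide; open, the fingers measure 114 mm over their backs; the gripper's body (76 mm by 85 mm) begins 54 mm behind the grasp point. The pads swing forward as they close: fully open they stand 13 mm farther back than shut.
Start: joints at [-1.413, 0.576, 0.025, 1.437, -0.015, 1.129, -0.057], TCP at [161.622, 655.369, 250.289] pointing down, gripper open.
Joint ranges: [-2.76, 2.76], [-0.34, 2.15], [-1.52, 1.57], [0.19, 2.46], [-1.09, 4.23], [0.17, 1.99], [-2.82, 2.82]. Speed limits (rad/s): [2.22, 2.22, 3.01, 3.01, 3.14, 3.14, 3.14].

### API

Orientations are given as a 3x3 rotation matrix whose columns are the frame's x, y, z axes.
In Python, from plant import telemetry, optics, bot gives the robot as it stands.
- The arm moves only by the shell command python3 -m handwheel 'ROWS' [FORCE]. ROWS is JSON, a list that holds one entry, the list of rows, each a list of 7 numbers: the turn, a rotation vector about the tool's x, y, z in degrees, then the shift along the tool's x, y, z in m, then the opening in per cent of the stroke, from 0 (shut) to 100 (fully open). In form: [[[wx, wy, wz, dx, dy, dz, fingers], ...]]. A call has 1 to 12 rows; each row is the pose to reach, as a shift and turn from the pose commanded when the call began, along the tool's axes at that moment; what a row does not reach only later rows make up. A row lasts 1/12 s, in which the tool goes at most 41.7 mm and 7.16 degrees, less where a joint would pass 70% of its speed; a pose out of reach is approached as far as the arm can. A call with a gripper value outside its range is refused whole. The fingers move at their own pace and stop on an object; FORCE is the grip in N (left out, the last holds). Time passes only in rows, so rows that repeat a pose let the fingers close. It gives the time, the measured TCP pose, the force, the opening and the grip force at its end, in the units of the state.
- telemetry.get_obs(): the state, without advancing time (a new reading comes with each control period).
- optics.get_image(name): name is "scene" or "top" or "wrist"; returns a dict with "img" (480x640x3 uint8, blue, green, red), "z_map" (480x640 float32, mm along the optical axis (not along the pixel's ray), 0 where there is no reading), "fx", "fy", "cx", "cy" (pixels), "camera_from_world" (4x4, takes a point from world to camera coordinates); the wrist camera has in their place "T_tool_cam" (4x4, takes a point from camera to tool coordinates, whose origin is the TCP and whose axes are the flange's). Camera axes: x right, y down, z forward; pixel columns grow to the right and rows downward; lengths in mm; the calibration is good to about 2 mm. A picture is of the moment at which its call begins: read the wrist's pose just before it.
- bot.job_done(): hands the job in; it is judged then, once.
The state is a dict: "clock": time; "joint_positions": joint angles; "qd": joint speeds; "joint_efforts": joint torques, N m; "eef_pos": TCP position; "ee_rot": TCP orientation; "ft_force": force on the tool from outside, world axes, zero at the start; "moment": the same for the moment, N m; "opening": finger opening in mm; "gripper_force": force on a finger pad.
Only numpy, scipy, OpenCV 4.12 (cv2) and the standard library are available. Lean on these libraries where they do the work, as an engineer would, in place of code of your own. Each camera call takes 0.05 s, during which the arm holds its last target. There are 200 camera calls.

## Working session

There is one attempt and no reset: what is moved stays moved. The work goes in short steps, Python scripts to look and compute and a shell command to move; the robot and the scene stay as the last step left them, time stands still between calls to the robot, and variables do not carry over. Pictures are saved under pics/ and viewed, at most 10 in all, crops included, and the job is handed in when it is done.

```bash
mkdir -p pics; python3 - <<'E'
from plant import telemetry, optics
import cv2,numpy as np
o=telemetry.get_obs();print({k:np.round(v,3).tolist() for k,v in o.items()})
for n in ("scene","top"):
    d=optics.get_image(n);cv2.imwrite(f"pics/{n}0.png",d["img"]);np.savez(f"{n}0.npz",**d)
    T=d["camera_from_world"];print(n,d["fx"],d["cx"],d["cy"],np.round(T,3).tolist())
E
```

```text
{'clock': 0.0, 'joint_positions': [-1.413, 0.576, 0.025, 1.438, -0.015, 1.129, -0.056], 'qd': [0.0, 0.001, -0.001, 0.001, -0.001, -0.0, 0.0], 'joint_efforts': [-0.001, -76.576, 2.25, -28.597, 0.015, 0.013, -0.0], 'eef_pos': [161.519, 654.95, 249.473], 'ee_rot': [[-0.971, 0.239, -0.0], [0.239, 0.971, -0.002], [-0.0, -0.002, -1.0]], 'ft_force': [-0.182, 0.65, 0.22], 'moment': [-0.044, 0.036, 0.002], 'gripper_force': 0.0, 'opening': 85.191}
scene 538.2733143582863 316.7951087086105 228.40323943631893 [[0.695, 0.719, 0.006, -398.164], [0.45, -0.43, -0.783, -207.198], [-0.56, 0.547, -0.622, 1495.051], [0.0, 0.0, 0.0, 1.0]]
top 502.10635606515683 324.52882555965954 235.59178977974082 [[0.014, -1.0, -0.028, 15.131], [-0.994, -0.011, -0.111, 583.699], [0.111, 0.03, -0.993, 879.365], [0.0, 0.0, 0.0, 1.0]]
```

View pics/scene0.png

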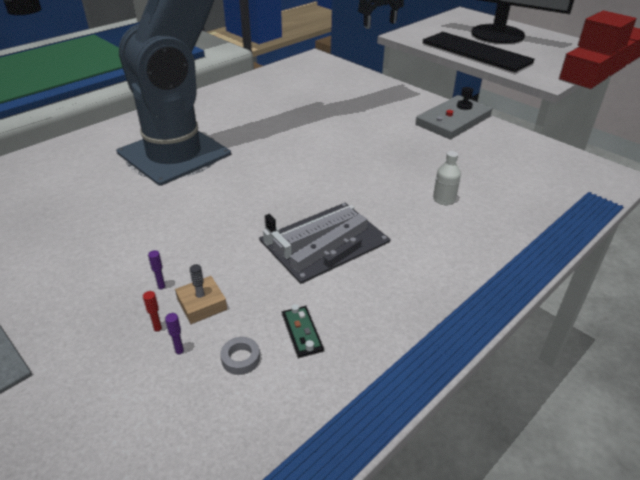

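View pics/top0.png

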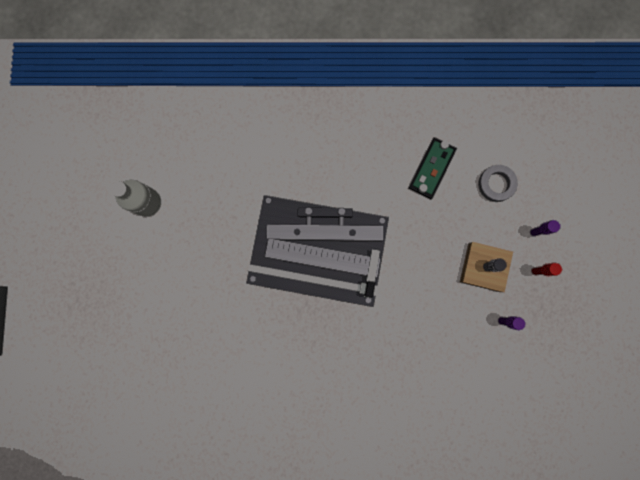

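The scene view shows the grey pin in the wooden block at about (200,280), and the stop with its black tab at (270,222). In the top view the pin is at (495,265) and the gauge centre at about (318,250). The tab and wide end are at (370,288), so gauge x points left in the image (+y world). The purple and red look-alikes are on the right.

```bash
cat > h.py <<'E'
import numpy as np,cv2
def cloud(d,T=None):
    z=d["z_map"].astype(float);v,u=np.mgrid[:480,:640]
    P=np.stack([(u-d["cx"])/d["fx"]*z,(v-d["cy"])/d["fy"]*z,z],-1)
    M=np.linalg.inv(d["camera_from_world"]) if T is None else T
    P=P@M[:3,:3].T+M[:3,3];P[z==0]=np.nan
    return P
def plane_pix(d,uv,h):
    M=np.linalg.inv(d["camera_from_world"]);r=M[:3,:3]@[(uv[0]-d["cx"])/d["fx"],(uv[1]-d["cy"])/d["fy"],1];c=M[:3,3]
    return c+r*(h-c[2])/r[2]
E
python3 - <<'E'
from h import *
d=np.load("top0.npz");P=cloud(d);im=d["img"];Z=P[...,2]
print("table z",np.nanmedian(Z[320:360,200:450]))
def box(m):
    q=P[m][:,:2].astype(np.float32);r=cv2.minAreaRect(q);return np.round(cv2.boxPoints(r),1).tolist(),np.round(r[0],1),np.round(r[1],1)
R=np.zeros((480,640),bool);R[185:315,235:400]=1
print("plate",box(R&(Z>5)))
hsv=cv2.cvtColor(im,cv2.COLOR_BGR2HSV)
R[:]=0;R[235:300,455:520]=1
print("block",box(R&(Z>22)&(Z<36)))
for n,lo,hi in(("handle",60,115),("handletop",92,110)):
    m=R&(Z>lo)&(Z<hi);print(n,m.sum(),np.nanmean(P[m],0),np.nanmin(P[m],0),np.nanmax(P[m],0)) if m.any() else 0
s=np.load("scene0.npz");Q=cloud(s);m=np.zeros((480,640),bool);m[262:300,188:207]=1
mm=m&(Q[...,2]>62)&(Q[...,2]<110);print("scene handle",mm.sum(),np.nanmean(Q[mm],0),np.nanmin(Q[mm],0),np.nanmax(Q[mm],0))
# plate screws by pixel
for uv in((267,200),(383,221),(368,300),(253,279)):print(uv,plane_pix(d,uv,11))
crop=cv2.resize(im[185:315,235:400],None,fx=4.8,fy=4.6,interpolation=cv2.INTER_CUBIC);cv2.imwrite("pics/g0.png",crop)
for (r0,r1,c0,c1) in((241,262,270,365),(228,238,272,380)):
    m=np.zeros((480,640),bool);m[185:315,235:400]=1
R[:]=0;R[185:315,235:400]=1
m=R&(Z>45);m[:, :330]=0
print("stop",box(m)); m2=R&(Z>60);print("tab",m2.sum(),np.nanmean(P[m2],0))
E
```

```text
table z -0.8486571438764372
plate ([[456.0, -70.30000305175781], [655.0999755859375, -100.69999694824219], [696.5999755859375, 171.5], [497.6000061035156, 201.8000030517578]], array([576.3,  50.6]), array([275.3, 201.4]))
block ([[486.3999938964844, -299.6000061035156], [559.9000244140625, -317.29998779296875], [577.5999755859375, -243.3000030517578], [504.1000061035156, -225.6999969482422]], array([ 532. , -271.5]), array([76.1, 75.6]))
handle 218 [ 531.14695674 -268.33811319   89.70660045] [ 520.64329231 -282.39699458   60.16457446] [ 542.39241195 -260.20670907   99.959386  ]
handletop 141 [ 531.85926921 -270.96387247   96.63436412] [ 520.64984076 -282.39699458   92.19132109] [ 542.30111941 -260.26135249   99.959386  ]
scene handle 255 [ 536.13955835 -275.18417235   85.6334806 ] [ 521.4042516  -285.05119128   62.16321858] [ 543.24771953 -261.38210949  100.87997002]
(267, 200) [652.05085416 132.32475345  11.        ]
(383, 221) [614.38494746 -85.28579084  11.        ]
(368, 300) [468.21024852 -58.10947029  11.        ]
(253, 279) [503.64311345 154.3249297   11.        ]
stop ([[472.3999938964844, -49.5], [478.79998779296875, -86.5999984741211], [599.0, -65.80000305175781], [592.5999755859375, -28.700000762939453]], array([535.7, -57.7]), array([122. ,  37.6]))
tab 140 [488.13415162 -56.99832314  76.57643014]
```

View pics/g0.png

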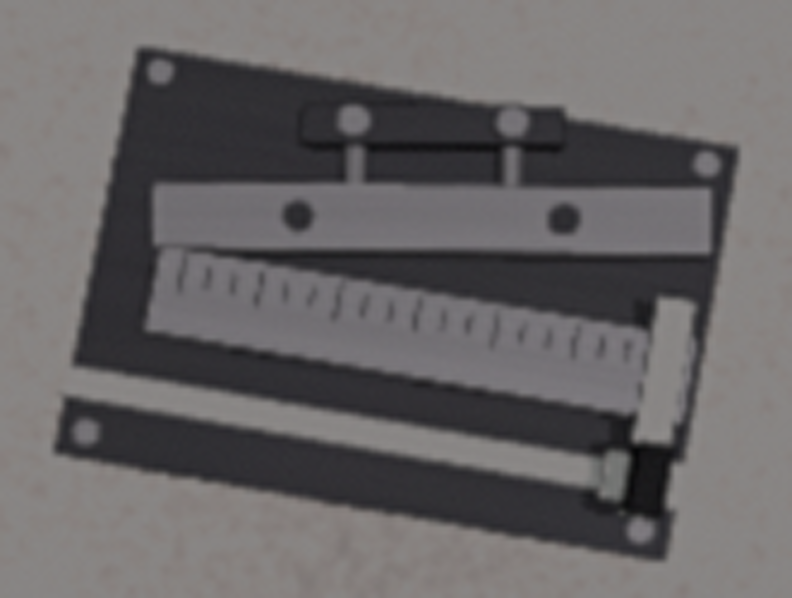

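```bash
python3 -m handwheel '[[[0,0,-4.2,-0.394,-0.269,0,100],[0,0,-4.2,-0.394,-0.269,0,100],[0,0,-4.2,-0.394,-0.269,0,100],[0,0,-4.2,-0.394,-0.269,0,100],[0,0,-4.2,-0.394,-0.269,0,100],[0,0,-4.2,-0.394,-0.269,0,100],[0,0,-4.2,-0.394,-0.269,0,100],[0,0,-4.2,-0.394,-0.269,0,100],[0,0,-4.2,-0.394,-0.269,0,100],[0,0,-4.2,-0.394,-0.269,0,100],[0,0,-4.2,-0.394,-0.269,0,100],[0,0,-4.2,-0.394,-0.269,0,100]]]'
python3 -m handwheel '[[[0,0,0,-0.123,-0.247,-0.03,60],[0,0,0,-0.123,-0.247,-0.03,60],[0,0,0,-0.123,-0.247,-0.03,60],[0,0,0,-0.123,-0.247,-0.03,60],[0,0,0,-0.123,-0.247,-0.03,60],[0,0,0,-0.123,-0.247,-0.03,60],[0,0,0,-0.123,-0.247,-0.03,60],[0,0,0,-0.123,-0.247,-0.03,60],[0,0,0,-0.123,-0.247,-0.03,60],[0,0,0,-0.123,-0.247,-0.03,60]]]'
python3 - <<'E'
from plant import telemetry, optics
import cv2,numpy as np
o=telemetry.get_obs();d=optics.get_image("wrist");cv2.imwrite("pics/w0.png",d["img"])
np.savez("w0.npz",pos=o["eef_pos"],R=o["ee_rot"],**d);print(np.round(d["T_tool_cam"],3).tolist(),d["fx"])
E
```

```text
clock: 1.1
eef_pos: [483.3, 294.2, 250.2]
ee_rot: [[-0.985, 0.174, 0.001], [0.174, 0.985, -0.003], [-0.002, -0.002, -1.0]]
ft_force: [0.9, 0.2, 0.5]
opening: 85.4
gripper_force: 0.0
clock: 1.93
eef_pos: [559.2, 36.5, 279.9]
ee_rot: [[-0.986, 0.167, -0.001], [0.167, 0.986, 0.001], [0.001, 0.0, -1.0]]
ft_force: [-0.4, -0.3, -0.5]
opening: 51.4
gripper_force: 0.0
[[0.001, -0.958, -0.287, 71.949], [1.0, 0.001, 0.0, -0.321], [0.0, -0.287, 0.958, -123.83], [0.0, 0.0, 0.0, 1.0]] 361.30251379443376
```

View pics/w0.png

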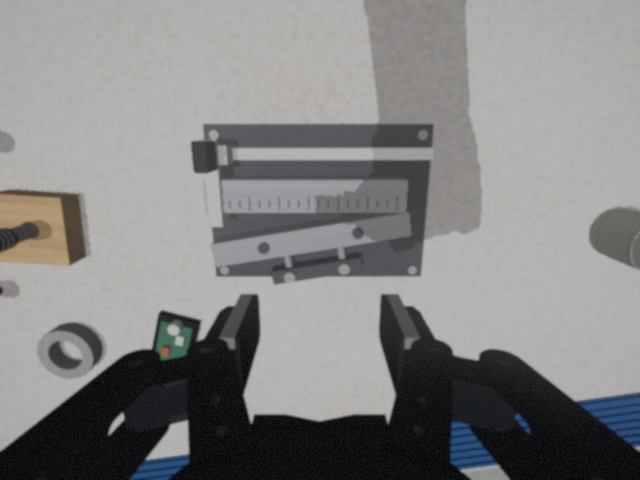

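The wrist view shows the gauge square to the tool. The screws are at (213,135), (422,134), (412,270) and (224,270), the fixed jaw's slot edge is near row 213, and the tab is at (204,156).

```bash
python3 - <<'E'
from h import *
d=np.load("w0.npz");R=d["R"];p=d["pos"];C=d["T_tool_cam"]
M=np.eye(4);M[:3,:3]=R@C[:3,:3];M[:3,3]=R@C[:3,3]+p
D={k:d[k] for k in("fx","fy","cx","cy","z_map")};D["camera_from_world"]=np.linalg.inv(M)
P=cloud(D);Z=P[...,2];print("table",np.nanmedian(Z[20:100,100:300]))
g=cv2.cvtColor(d["img"],cv2.COLOR_BGR2GRAY)
S=np.array([plane_pix(D,u,11)[:2] for u in((213.5,135),(422,134.5),(412.5,270),(224,270))])
c=S.mean(0);v=(S[1]-S[0])+(S[2]-S[3]);yaw=np.arctan2(v[1],v[0]);print("centre",c,"yaw",np.degrees(yaw),S.round(1).tolist())
gx=np.array([np.cos(yaw),np.sin(yaw)]);gy=np.array([-gx[1],gx[0]])
# plate outline on z=10
m=((Z>4)&(Z<60)).astype(np.uint8);m[:,:190]=0;m[290:]=0;m[:,450:]=0
r=cv2.minAreaRect(np.argwhere(m)[:,::-1].astype(np.float32));print("pix rect",r)
loc=lambda q:np.stack([(q[...,:2]-c)@gx,(q[...,:2]-c)@gy],-1)
L=loc(P)
# jaw tops
for x0 in(-70,-40,0,40,70):
    col=(abs(L[...,0]-x0)<3)
    a=col&(Z>36)&(Z<44)&(L[...,1]>-60)&(L[...,1]<40);y=np.sort(L[...,1][a]);k=np.argmax(np.diff(y));print(x0,"jawbar",y[0].round(1),y[k].round(1),"fixed",y[k+1].round(1),y[-1].round(1))
t=(Z>70)&(Z<85)&(abs(L[...,0])<130)&(abs(L[...,1])<90);print("tab",t.sum(),np.nanmean(L[t],0),np.nanmin(L[t],0),np.nanmax(L[t],0))
s=(Z>44)&(Z<52)&(abs(L[...,0])<130)&(L[...,1]<40)&(L[...,1]>-40);print("bridge",s.sum(),np.nanpercentile(L[s],[2,50,98],axis=0))
print("slot_entry",c-55*gx-11.5*gy)
# block/pin
b=(Z>80)&(Z<105)&(P[...,1]<-230);print("pin",b.sum(),np.nanmean(P[b],0) if b.any() else 0)
E
```

```text
table 0.22397916132945284
centre [561.40451607  34.57414747] yaw 80.46328574383655 [[469.4, -60.2], [505.1, 154.0], [653.8, 130.1], [617.3, -85.5]]
pix rect ((317.5, 204.0), (160.0, 231.0), 90.0)
-70 jawbar -53.8 -27.0 fixed -1.9 32.0
-40 jawbar -49.7 -22.4 fixed -0.9 31.9
0 jawbar -41.8 -15.8 fixed -0.7 31.9
40 jawbar -35.1 -8.8 fixed -1.1 31.9
70 jawbar -30.5 -4.1 fixed -0.8 31.8
tab 578 [-102.74429799   56.51118133] [-110.99195322   42.26655215] [-96.35305159  69.90255231]
bridge 821 [[-110.44836795  -25.71406638]
 [-103.03231177   12.6027318 ]
 [  37.17215855   38.64826935]]
slot_entry [563.63320564 -21.57104772]
pin 5 [ 536.07700805 -262.01542447   81.21094708]
```

```bash
python3 -m handwheel '[[[0,0,0,-0.0246,-0.308,0.14,60],[0,0,0,-0.0246,-0.308,0.14,60],[0,0,0,-0.0246,-0.308,0.14,60],[0,0,0,-0.0246,-0.308,0.14,60],[0,0,0,-0.0246,-0.308,0.14,60],[0,0,0,-0.0246,-0.308,0.14,60],[0,0,0,-0.0246,-0.308,0.14,60],[0,0,0,-0.0246,-0.308,0.14,60],[0,0,0,-0.0246,-0.308,0.14,60],[0,0,0,-0.0246,-0.308,0.14,60],[0,0,0,-0.0246,-0.308,0.14,60],[0,0,0,-0.0246,-0.308,0.14,60]]]'
python3 - <<'E'
from plant import telemetry, optics
from h import *
o=telemetry.get_obs();d=optics.get_image("wrist");cv2.imwrite("pics/w1.png",d["img"])
C=d["T_tool_cam"];P=cloud(d,C)  # tool frame
R=np.array(o["ee_rot"]);W=P@R.T+o["eef_pos"]
m=(W[...,2]>60)&(W[...,2]<103)&(abs(P[...,0])<25)&(abs(P[...,1])<22)
q=P[m];print(m.sum(),q.mean(0),q.min(0),q.max(0));t=m&(W[...,2]>92);print("top",t.sum(),P[t].mean(0),P[t].min(0),P[t].max(0),W[t].mean(0))
E
```

```text
clock: 2.98
eef_pos: [533.3, -269.4, 140.7]
ee_rot: [[-0.986, 0.165, 0.001], [0.165, 0.986, 0.001], [-0.001, 0.001, -1.0]]
ft_force: [0.6, -0.2, 0.0]
opening: 51.3
gripper_force: 0.0
2157 [ 4.50230924 -3.60996274 48.88667117] [ -9.93588114 -14.76338399  40.21331538] [12.27613718  7.35075947 80.64305461]
top 1535 [ 2.40144617 -3.72071418 42.97938519] [ -9.93588114 -14.74587102  40.21331538] [12.27613718  7.31311126 48.66080811] [ 530.37660301 -272.65763066   97.69629208]
```

View pics/w1.png

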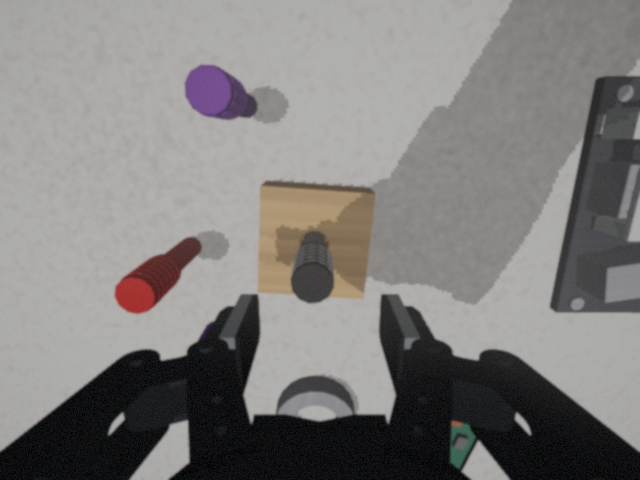

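Seen from above, the pin top is centred 1 mm in tool x and -3.7 mm in tool y from the TCP. The fingers straddle it at (313,280).

```bash
python3 -m handwheel '[[[0,0,0,0.0012,-0.0037,0.0,60],[0,0,0,0.0012,-0.0037,0.03,60],[0,0,0,0.0012,-0.0037,0.062,60],[0,0,0,0.0012,-0.0037,0.062,60],[0,0,0,0.0012,-0.0037,0.062,60],[0,0,0,0.0012,-0.0037,0.062,15],[0,0,0,0.0012,-0.0037,0.062,15],[0,0,0,0.0012,-0.0037,0.062,15],[0,0,0,0.0012,-0.0037,0.062,15],[0,0,0,0.0012,-0.0037,0.062,15],[0,0,0,0.0012,-0.0037,0.062,15]]]' 35
```

```text
clock: 3.95
eef_pos: [531.5, -275.3, 80.2]
ee_rot: [[-0.986, 0.167, 0.003], [0.167, 0.986, -0.0], [-0.003, 0.0, -1.0]]
ft_force: [-0.2, 2.6, 7.8]
opening: 21.5
gripper_force: 34.0
```

```bash
python3 -m handwheel '[[[0,0,0,0,0,-0.02,15],[0,0,0,0,0,-0.05,15],[0,0,0,0,0,-0.07,15],[0,0,0,0,0,-0.07,15],[0,0,0,0,0,-0.07,15]]]'
python3 - <<'E'
from plant import telemetry, optics
from h import *
o=telemetry.get_obs();R=np.array(o["ee_rot"]);d=optics.get_image("scene");cv2.imwrite("pics/s1.png",cv2.resize(d["img"][210:320,130:290],None,fx=4,fy=4))
Q=cloud(d);T=(Q-o["eef_pos"])@R
w=optics.get_image("wrist");P=cloud(w,w["T_tool_cam"])
for n,A in(("scene",T),("wrist",P)):
    m=(abs(A[...,0])<16)&(abs(A[...,1])<12)
    for a,b in((-30,-15),(-15,15),(20,40),(40,55),(55,68),(62,75)):
        q=A[m&(A[...,2]>a)&(A[...,2]<b)]
        if len(q)>5:print(n,a,b,len(q),q.mean(0).round(1),q.min(0).round(1),q.max(0).round(1))
E
```

```text
clock: 4.37
eef_pos: [531.0, -275.9, 149.9]
ee_rot: [[-0.986, 0.168, 0.003], [0.168, 0.986, -0.001], [-0.003, -0.001, -1.0]]
ft_force: [0.4, -0.2, -2.3]
opening: 21.3
gripper_force: 34.8
scene -30 -15 100 [ -1.9   1.3 -18.3] [-12.3 -11.9 -22.6] [ 12.5  12.  -15. ]
scene -15 15 172 [-8.2  0.9 -0.5] [-13.3 -11.5 -14.8] [12.6 12.  15. ]
scene 20 40 64 [-5.1 -1.  31.2] [-9.8 -7.6 20.2] [ 3.5  8.3 39.6]
scene 40 55 53 [-4.5 -0.7 47.6] [-8.1 -7.2 40.3] [ 2.8  7.9 54.7]
scene 55 68 47 [-4.2 -1.  61.7] [-9.  -7.2 55.2] [ 2.2  8.1 68. ]
scene 62 75 31 [-4.4 -0.5 67.1] [-9.  -7.2 62.5] [-0.2  8.6 71.5]
wrist -30 -15 3591 [  1.1   0.3 -18.1] [-12.4 -12.  -29.9] [ 11.5  12.  -15. ]
wrist -15 15 2519 [ 8.6  0.1 -1.8] [-12. -12. -15.] [12.3 12.  15. ]
wrist 20 40 300 [ 6.9  0.5 33.1] [ 1.8 -7.3 20. ] [10.6 10.1 39.9]
wrist 40 55 300 [ 6.4  0.5 47.2] [ 1.3 -7.3 40. ] [ 8.4  8.  54.9]
wrist 55 68 214 [ 6.5  0.8 61.3] [ 1.5 -7.  55.1] [ 8.2  8.3 67.8]
wrist 62 75 139 [ 6.4  0.8 66.3] [ 1.5 -7.  62.2] [ 8.2  8.2 71.6]
```

View pics/s1.png

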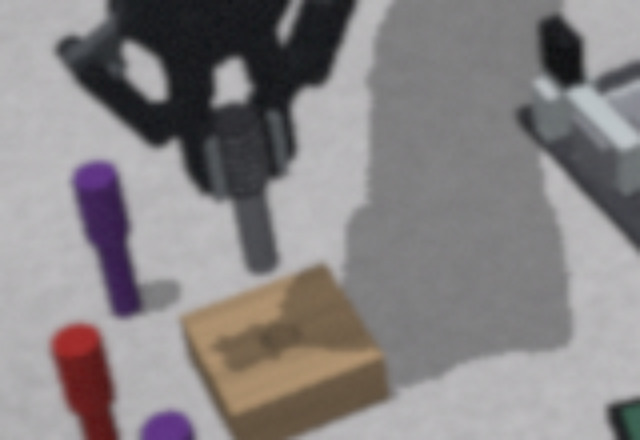

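The pin is gripped upright, with its shank clear of the block. Next I carry it over the wide end of the slot and check it against the jaws from close by.

```bash
python3 -m handwheel '[[[0,0,0,0.0091,0.2563,0,15],[0,0,0,0.0091,0.2563,0,15],[0,0,0,0.0091,0.2563,0,15],[0,0,0,0.0091,0.2563,0,15],[0,0,0,0.0091,0.2563,0,15],[0,0,0,0.0091,0.2563,0,15],[0,0,0,0.0091,0.2563,0,15],[0,0,0,0.0091,0.2563,0.02,15],[0,0,0,0.0091,0.2563,0.02,15],[0,0,0,0.0091,0.2563,0.02,15]]]'
python3 - <<'E'
from plant import telemetry, optics
from h import *
o=telemetry.get_obs();R=np.array(o["ee_rot"])
w=optics.get_image("wrist");cv2.imwrite("pics/w2.png",w["img"]);P=cloud(w,w["T_tool_cam"]);W=P@R.T+o["eef_pos"];Z=W[...,2]
s=(abs(P[...,0])<12)&(abs(P[...,1])<9.5)&(P[...,2]>30)&(P[...,2]<68);print("shank",P[s].min(0),P[s].max(0),"foot z",Z[(abs(P[...,0])<12)&(abs(P[...,1])<9.5)&(P[...,2]<78)].min())
top=(Z>36)&(Z<44)
for y0 in range(-25,90,10):
    q=np.sort(P[...,0][top&(abs(P[...,1]-y0)<2.5)&(abs(P[...,0])<75)])
    if len(q)>5:
        k=np.argsort(np.diff(q))[-2:];print(y0,q[0].round(1),[(q[i].round(1),q[i+1].round(1)) for i in sorted(k)],q[-1].round(1))
# tongue/bridge
b=(Z>45)&(Z<50)&(P[...,1]<-15)&(abs(P[...,0])<50);print("bridge y",np.percentile(P[b][:,1],[2,50,98]) if b.any() else 0)
print(o["eef_pos"])
E
```

```text
clock: 5.3
eef_pos: [563.0, -21.7, 126.8]
ee_rot: [[-0.986, 0.168, -0.004], [0.168, 0.986, -0.001], [0.004, -0.001, -1.0]]
ft_force: [-0.3, -0.4, -1.3]
opening: 21.2
gripper_force: 35.0
shank [ 1.35151067 -7.33403776 30.14618228] [ 8.46264249  8.05912998 67.93717969] foot z 55.48307351894108
-25 -25.3 [(np.float64(-24.0), np.float64(-22.8)), (np.float64(-18.1), np.float64(9.4))] 43.1
-15 -29.0 [(np.float64(-28.2), np.float64(-27.0)), (np.float64(-16.4), np.float64(9.7))] 43.0
-5 9.5 [(np.float64(27.8), np.float64(28.2)), (np.float64(42.0), np.float64(42.4))] 43.0
5 9.6 [(np.float64(22.4), np.float64(22.8)), (np.float64(38.5), np.float64(38.9))] 43.0
15 -26.2 [(np.float64(-11.2), np.float64(9.4)), (np.float64(41.4), np.float64(41.9))] 43.1
25 -26.3 [(np.float64(-26.3), np.float64(-25.0)), (np.float64(-9.8), np.float64(9.5))] 43.2
35 -31.9 [(np.float64(-31.5), np.float64(-30.9)), (np.float64(-8.1), np.float64(9.4))] 43.1
45 -33.1 [(np.float64(-18.3), np.float64(-17.7)), (np.float64(-6.5), np.float64(9.6))] 43.3
55 -31.9 [(np.float64(-10.2), np.float64(-9.6)), (np.float64(-4.6), np.float64(9.6))] 43.1
65 -29.6 [(np.float64(-3.0), np.float64(9.6)), (np.float64(37.5), np.float64(37.9))] 43.2
75 -54.0 [(np.float64(-50.1), np.float64(-28.4)), (np.float64(-1.4), np.float64(9.5))] 43.2
85 -59.2 [(np.float64(-46.4), np.float64(-26.7)), (np.float64(0.6), np.float64(9.4))] 43.3
bridge y [-55.35255432 -48.45908    -41.84474281]
[562.96904308 -21.70478948 126.82310817]
```

View pics/w2.png

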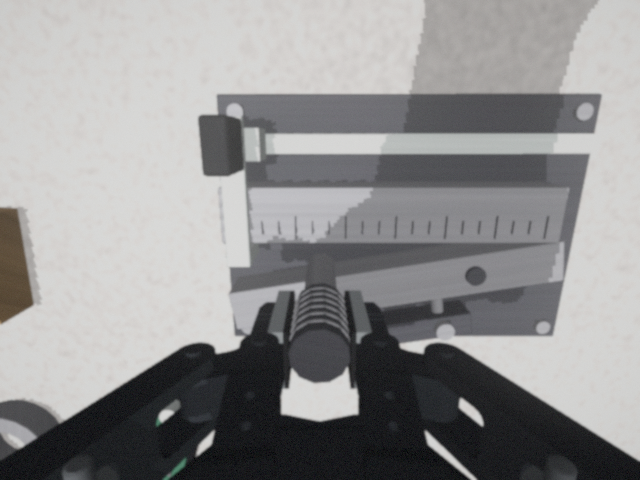

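The wrist view shows the pin over the slot. The fixed face is at tool x = +9.5 mm and the slanted face at about -13.8 mm, so it needs to shift about 2 mm to centre. The slot is 16 mm wide about 44 mm further along.

```bash
python3 -m handwheel '[[[0,0,0,-0.002,0,0,15],[0,0,0,-0.002,0,0.015,15],[0,0,0,-0.002,0,0.03,15],[0,0,0,-0.002,0,0.04,15],[0,0,0,-0.002,0,0.043,15],[0,0,0,-0.002,0,0.043,15],[0,0,0,-0.002,0,0.043,15],[0,0,0,-0.002,0,0.043,15]]]'
python3 -m handwheel '[[[0,0,0,0,0,0.001,15],[0,0,0,0,0,0.001,15],[0,0,0,0,0,0.001,15]]]'
```

```text
clock: 6.02
eef_pos: [566.8, -21.8, 86.0]
ee_rot: [[-0.986, 0.168, 0.001], [0.168, 0.986, -0.0], [-0.001, 0.0, -1.0]]
ft_force: [0.2, -0.1, -2.2]
opening: 20.9
gripper_force: 35.0
clock: 6.27
eef_pos: [566.5, -21.6, 84.6]
ee_rot: [[-0.986, 0.168, 0.0], [0.168, 0.986, 0.0], [-0.0, 0.0, -1.0]]
ft_force: [0.9, 0.3, -1.1]
opening: 21.1
gripper_force: 35.0
```

```bash
python3 -m handwheel '[[[0,0,0,0,0,0.0015,15],[0,0,0,0,0,0.0015,15],[0,0,0,0,0,0.0015,15]]]'
python3 -m handwheel '[[[0,0,0,0.0005,0.006,0,15],[0,0,0,0.001,0.012,0,15],[0,0,0,0.0015,0.018,0,15],[0,0,0,0.0019,0.024,0,15],[0,0,0,0.0022,0.029,0,15],[0,0,0,0.0025,0.033,0,15],[0,0,0,0.0025,0.033,0,15],[0,0,0,0.0025,0.033,0,15],[0,0,0,0.0025,0.033,0,15]]]'
```

```text
clock: 6.52
eef_pos: [566.3, -21.6, 82.7]
ee_rot: [[-0.986, 0.168, -0.0], [0.168, 0.986, -0.0], [0.0, -0.0, -1.0]]
ft_force: [0.7, -0.3, -2.1]
opening: 21.4
gripper_force: 35.0
clock: 7.27
eef_pos: [569.2, 11.2, 82.7]
ee_rot: [[-0.986, 0.168, -0.0], [0.168, 0.986, -0.0], [0.0, -0.0, -1.0]]
ft_force: [-0.9, 0.8, -1.7]
opening: 20.9
gripper_force: 35.0
```

```bash
python3 - <<'E'
from plant import telemetry, optics
from h import *
o=telemetry.get_obs();R=np.array(o["ee_rot"])
w=optics.get_image("wrist");P=cloud(w,w["T_tool_cam"]);W=P@R.T+o["eef_pos"];Z=W[...,2]
s=(abs(P[...,0])<12)&(abs(P[...,1])<9.5)&(P[...,2]>22)&(P[...,2]<40);print("shank",P[s].min(0),P[s].max(0),s.sum())
top=(Z>36)&(Z<43)
for y0 in range(-45,60,10):
    q=np.sort(P[...,0][top&(abs(P[...,1]-y0)<2)&(abs(P[...,0])<75)])
    if len(q)>5:
        k=np.argsort(np.diff(q))[-2:];print(y0,q[0].round(1),[(q[i].round(1),q[i+1].round(1)) for i in sorted(k)],q[-1].round(1))
print(telemetry.get_obs()["ft_force"],o["eef_pos"])
E
```

```text
shank [ 2.30597683 -7.21134777 27.19876088] [ 8.63527138  7.85687646 39.98108489] 283
-45 -36.4 [(np.float64(-35.9), np.float64(-35.4)), (np.float64(-14.7), np.float64(10.3))] 44.0
-35 -25.6 [(np.float64(-24.4), np.float64(-23.4)), (np.float64(-13.0), np.float64(10.2))] 44.1
-25 10.3 [(np.float64(30.8), np.float64(31.0)), (np.float64(39.9), np.float64(40.3))] 44.1
-15 -66.9 [(np.float64(-66.9), np.float64(-65.8)), (np.float64(-56.5), np.float64(10.0))] 44.1
-5 -67.0 [(np.float64(-56.8), np.float64(2.4)), (np.float64(7.2), np.float64(10.2))] 44.1
5 4.3 [(np.float64(4.3), np.float64(4.7)), (np.float64(7.7), np.float64(10.3))] 44.1
15 10.1 [(np.float64(14.3), np.float64(14.7)), (np.float64(29.4), np.float64(29.7))] 44.1
25 -8.3 [(np.float64(-3.1), np.float64(10.2)), (np.float64(30.9), np.float64(31.2))] 44.2
35 -26.6 [(np.float64(-25.0), np.float64(-24.5)), (np.float64(-1.3), np.float64(10.1))] 44.3
45 -26.9 [(np.float64(-26.9), np.float64(-26.3)), (np.float64(0.2), np.float64(10.4))] 44.2
55 -25.3 [(np.float64(-25.3), np.float64(-24.8)), (np.float64(2.2), np.float64(10.4))] 44.2
[-1.72620455  0.34518626 -2.03920645] [569.2179326   11.22323399  82.72630199]
```

```bash
python3 -m handwheel '[[[0,0,0,0.001,0,0,15],[0,0,0,0.0015,0.002,0,15],[0,0,0,0.0015,0.004,0,15],[0,0,0,0.0015,0.005,0,15],[0,0,0,0.0015,0.005,0,15],[0,0,0,0.0015,0.005,0,15]]]'
python3 -m handwheel '[[[0,0,0,0,0.001,0,15],[0,0,0,0,0.001,0,15],[0,0,0,0,0.001,0,15]]]'
```

```text
clock: 7.82
eef_pos: [568.9, 16.6, 82.8]
ee_rot: [[-0.986, 0.167, 0.0], [0.167, 0.986, -0.0], [-0.0, 0.0, -1.0]]
ft_force: [0.9, 0.4, -1.4]
opening: 21.0
gripper_force: 35.0
clock: 8.07
eef_pos: [569.0, 17.5, 82.8]
ee_rot: [[-0.986, 0.168, 0.0], [0.168, 0.986, -0.0], [-0.0, -0.0, -1.0]]
ft_force: [-0.2, 1.3, -1.8]
opening: 21.4
gripper_force: 35.0
```

```bash
python3 -m handwheel '[[[0,0,0,0,0.001,0,15],[0,0,0,0,0.001,0,15],[0,0,0,0,0.001,0,15],[0,0,0,0,0.001,0,15]]]' | grep -E "eef_pos|ft"
python3 -m handwheel '[[[0,0,0,0,0.0005,0,15],[0,0,0,0,0.0005,0,15],[0,0,0,0,0.0005,0,15],[0,0,0,0,0.0005,0,15]]]'| grep -E "eef_pos|ft"
```

```text
eef_pos: [569.1, 18.5, 82.8]
ft_force: [-0.2, -0.7, -2.5]
eef_pos: [569.2, 19.0, 82.8]
ft_force: [1.0, -0.0, -1.3]
```

```bash
python3 -m handwheel '[[[0,0,0,0,0.0005,0,15],[0,0,0,0,0.0005,0,15],[0,0,0,0,0.0005,0,15],[0,0,0,0,0.0005,0,15]]]' | grep -E "eef_pos|ft"
python3 -m handwheel '[[[0,0,0,0,0.0005,0,15],[0,0,0,0,0.0005,0,15],[0,0,0,0,0.0005,0,15],[0,0,0,0,0.0005,0,15]]]'| grep -E "eef_pos|ft"
```

```text
eef_pos: [569.2, 19.4, 82.8]
ft_force: [-1.7, -0.3, -2.0]
eef_pos: [569.2, 19.9, 82.8]
ft_force: [-1.7, -0.9, -2.5]
```

```bash
python3 -m handwheel '[[[0,0,0,0,0.0006,0,15],[0,0,0,0,0.0006,0,15],[0,0,0,0,0.0006,0,15],[0,0,0,0,0.0006,0,15]]]' | grep -E "eef_pos|ft"
python3 -m handwheel '[[[0,0,0,0,0.0005,0,15],[0,0,0,0,0.0005,0,15],[0,0,0,0,0.0005,0,15],[0,0,0,0,0.0005,0,15]]]'| grep -E "eef_pos|ft"
```

```text
eef_pos: [569.3, 20.5, 82.7]
ft_force: [-3.5, -1.2, -2.4]
eef_pos: [569.4, 21.0, 82.8]
ft_force: [-2.7, -0.8, -2.3]
```

```bash
python3 -m handwheel '[[[0,0,0,0.0004,0.0005,0,15],[0,0,0,0.0004,0.0005,0,15],[0,0,0,0.0004,0.0005,0,15],[0,0,0,0.0004,0.0005,0,15]]]' | grep -E "eef_pos|ft"
python3 -m handwheel '[[[0,0,0,0,0.0005,0,15],[0,0,0,0,0.0005,0,15],[0,0,0,0,0.0005,0,15],[0,0,0,0,0.0005,0,15]]]'| grep -E "eef_pos|ft"
```

```text
eef_pos: [569.3, 21.6, 82.8]
ft_force: [-2.5, -2.0, -2.9]
eef_pos: [569.3, 21.8, 82.8]
ft_force: [-2.8, -3.3, -1.7]
```

```bash
python3 -m handwheel '[[[0,0,0,0,0.0006,0,15],[0,0,0,0,0.0006,0,15],[0,0,0,0,0.0006,0,15],[0,0,0,0,0.0006,0,15]]]' | grep -E "eef_pos|ft"
```

```text
eef_pos: [569.3, 22.2, 82.8]
ft_force: [-2.9, -4.6, -2.3]
```

```bash
python3 -m handwheel '[[[0,0,0,0.0001,0.0005,0,15],[0,0,0,0.0001,0.0005,0,15],[0,0,0,0.0001,0.0005,0,15],[0,0,0,0.0001,0.0005,0,15]]]'| grep -E "eef_pos|ft"
```

```text
eef_pos: [569.3, 22.4, 82.8]
ft_force: [-2.8, -4.3, -1.3]
```

```bash
python3 -m handwheel '[[[0,0,0,0.0002,0.0006,0,15],[0,0,0,0.0002,0.0006,0,15],[0,0,0,0.0002,0.0006,0,15],[0,0,0,0.0002,0.0006,0,15]]]' | grep -E "eef_pos|ft"
```

```text
eef_pos: [569.3, 22.9, 82.8]
ft_force: [-2.2, -5.3, -2.3]
```

```bash
python3 -m handwheel '[[[0,0,0,0.0001,0.0006,0,15],[0,0,0,0.0001,0.0006,0,15],[0,0,0,0.0001,0.0006,0,15],[0,0,0,0.0001,0.0006,0,15]]]'| grep -E "eef_pos|ft"
```

```text
eef_pos: [569.3, 23.0, 82.8]
ft_force: [-3.4, -6.9, -1.7]
```

```bash
python3 -m handwheel '[[[0,0,0,0.0001,0.0004,0,15],[0,0,0,0.0001,0.0004,0,15],[0,0,0,0.0001,0.0004,0,15],[0,0,0,0.0001,0.0004,0,15],[0,0,0,0.0001,0.0004,0,15]]]'| grep -E "eef_pos|ft"
```

```text
eef_pos: [569.3, 23.1, 82.8]
ft_force: [-2.5, -8.0, -1.2]
```

```bash
python3 -m handwheel '[[[0,0,0,0,0,0,30],[0,0,0,0,0,0,45],[0,0,0,0,0,0,50],[0,0,0,0,0,0,50],[0,0,0,0,0,0,50],[0,0,0,0,0,0,50]]]'| grep -E "eef_pos|ft|open"
```

```text
eef_pos: [569.5, 25.2, 82.9]
ft_force: [0.3, 0.5, -0.4]
opening: 42.7
```

```bash
python3 -m handwheel '[[[0,0,0,0,0,-0.03,50],[0,0,0,0,0,-0.06,50],[0,0,0,-0.03,-0.03,-0.1,50],[0,0,0,-0.03,-0.03,-0.12,50],[0,0,0,-0.03,-0.03,-0.12,50],[0,0,0,-0.03,-0.03,-0.12,50],[0,0,0,-0.03,-0.03,-0.12,50]]]'
python3 - <<'E'
from plant import telemetry, optics
from h import *
o=telemetry.get_obs();R=np.array(o["ee_rot"])
w=optics.get_image("wrist");cv2.imwrite("pics/w3.png",w["img"]);P=cloud(w,w["T_tool_cam"]);W=P@R.T+o["eef_pos"];Z=W[...,2]
t=(Z>70)&(Z<85)&(P[...,0]>60);print("tab",t.sum(),P[t].mean(0),P[t].min(0),P[t].max(0))
b=(Z>44)&(Z<50)&(P[...,1]<20)&(P[...,0]<100)&(P[...,0]>20);print("bridge",np.percentile(P[b],[2,50,98],axis=0).round(1).tolist())
p=(Z>90)&(Z<106)&(abs(P[...,0]-30)<30)&(abs(P[...,1]-30)<20);print("pintop",p.sum(),P[p].min(0),P[p].max(0),W[p].mean(0))
s=(Z>42)&(Z<57)&(abs(P[...,0]-30)<30)&(abs(P[...,1]-30)<12);print("shank",s.sum(),P[s].min(0),P[s].max(0))
f=(Z>37)&(Z<42)&(abs(P[...,1]-60)<15)&(P[...,0]>10);print("fixed",np.percentile(P[f][:,0],[1,99]))
E
```

```text
clock: 13.57
eef_pos: [593.4, -9.3, 202.3]
ee_rot: [[-0.986, 0.167, -0.001], [0.167, 0.986, 0.001], [0.001, 0.0, -1.0]]
ft_force: [-0.3, -0.4, -0.5]
opening: 42.7
gripper_force: 0.0
tab 1099 [ 94.77664628 -65.30472744 124.81884628] [ 80.89261868 -73.69809904 121.53183182] [108.48549462 -58.95424736 132.26565255]
bridge [[25.2, -72.8, 153.5], [54.8, -65.6, 155.1], [88.8, -59.2, 157.3]]
pintop 990 [18.25271172 16.26619711 99.47280645] [ 40.43716313  37.97209581 112.3384074 ] [568.12292751  22.3405461  100.09100536]
shank 13 [  1.59298352  18.95309554 159.45987004] [ 59.6962333   35.94568429 160.33188825]
fixed [10.40023633 70.6892088 ]
```

View pics/w3.png

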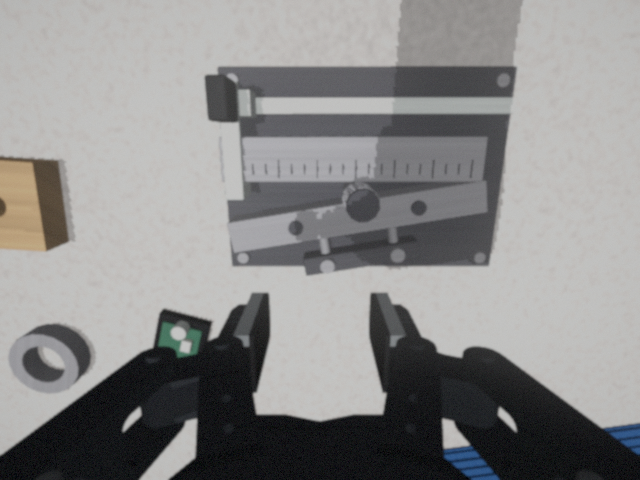

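The pin stands wedged at (361,203) in the image. The stop is still parked, with its tab at (222,98), and needs 78 mm of travel. I straddle the tab with the fingers.

```bash
python3 -m handwheel '[[[0,0,0,0.03,-0.02,0,50],[0,0,0,0.06,-0.042,0,50],[0,0,0,0.0948,-0.066,0.02,50],[0,0,0,0.0948,-0.066,0.05,50],[0,0,0,0.0948,-0.066,0.08,50],[0,0,0,0.0948,-0.066,0.11,50],[0,0,0,0.0948,-0.066,0.129,50],[0,0,0,0.0948,-0.066,0.129,50],[0,0,0,0.0948,-0.066,0.129,22],[0,0,0,0.0948,-0.066,0.129,22],[0,0,0,0.0948,-0.066,0.129,22],[0,0,0,0.0948,-0.066,0.129,22]]]' 20
```

```text
clock: 14.62
eef_pos: [490.0, -58.8, 74.9]
ee_rot: [[-0.986, 0.167, 0.002], [0.167, 0.986, -0.0], [-0.002, 0.0, -1.0]]
ft_force: [0.5, 0.7, -0.2]
opening: 18.7
gripper_force: 0.0
```

```bash
python3 -m handwheel '[[[0,0,0,0,0.004,0,22],[0,0,0,0,0.010,0,22],[0,0,0,0,0.017,0,22],[0,0,0,0,0.024,0,22],[0,0,0,0,0.031,0,22],[0,0,0,0,0.038,0,22],[0,0,0,0,0.045,0,22],[0,0,0,0,0.052,0,22],[0,0,0,0,0.058,0,22],[0,0,0,0,0.062,0,22],[0,0,0,0,0.065,0,22],[0,0,0,0,0.065,0,22]]]'
python3 - <<'E'
from plant import telemetry, optics
from h import *
o=telemetry.get_obs();R=np.array(o["ee_rot"])
w=optics.get_image("wrist");P=cloud(w,w["T_tool_cam"]);Z=(P@R.T+o["eef_pos"])[...,2]
p=(Z>92)&(Z<106)&(abs(P[...,0]+66)<25);print("pintop",p.sum(),P[p].min(0) if p.any() else 0,P[p].max(0) if p.any() else 0)
d=optics.get_image("top");T=(cloud(d)-o["eef_pos"])@R;Z=cloud(d)[...,2]
p=(Z>90)&(Z<106)&(abs(T[...,0]+66)<20)&(abs(T[...,1])<60);print("top pin",p.sum(),T[p].mean(0) if p.any() else 0)
b=(Z>44)&(Z<52)&(T[...,0]>-80)&(T[...,0]<-45)&(abs(T[...,1])<40);print("bridge",b.sum(),np.percentile(T[b],[2,50,98],axis=0).round(1).tolist() if b.any() else 0)
E
```

```text
clock: 15.62
eef_pos: [500.2, 6.1, 73.7]
ee_rot: [[-0.986, 0.167, -0.0], [0.167, 0.986, 0.0], [0.0, 0.0, -1.0]]
ft_force: [0.6, 0.4, 0.2]
opening: 18.8
gripper_force: 0.0
pintop 0 0 0
top pin 0 0
bridge 0 0
```

```bash
python3 - <<'E'
from plant import telemetry, optics
from h import *
o=telemetry.get_obs();R=np.array(o["ee_rot"]);print(o["ft_force"])
d=optics.get_image("scene");Q=cloud(d);T=(Q-o["eef_pos"])@R;Z=Q[...,2]
np.savez("s2.npz",T=T,Z=Z)
P3=lambda a:np.percentile(a,[3,50,97],axis=0).round(1).tolist()
p=(Z>62)&(Z<100)&(T[...,0]<-50)&(T[...,0]>-85)&(abs(T[...,1])<45);print("pin",p.sum(),P3(T[p]))
b=(Z>44)&(Z<51)&(T[...,0]>-85)&(T[...,0]<-20)&(T[...,1]>-60)&(T[...,1]<60);print("bridge",b.sum(),P3(T[b]))
cv2.imwrite("pics/s2.png",cv2.resize(d["img"][180:290,240:400],None,fx=5,fy=5))
E
```

```text
[-0.12574383 -0.15339796  0.36546562]
pin 141 [[-76.9, 17.5, -25.6], [-72.3, 23.2, -9.0], [-62.0, 35.2, 9.1]]
bridge 135 [[-73.3, -9.7, 23.1], [-51.3, -1.1, 26.3], [-21.7, 29.5, 29.2]]
```

View pics/s2.png

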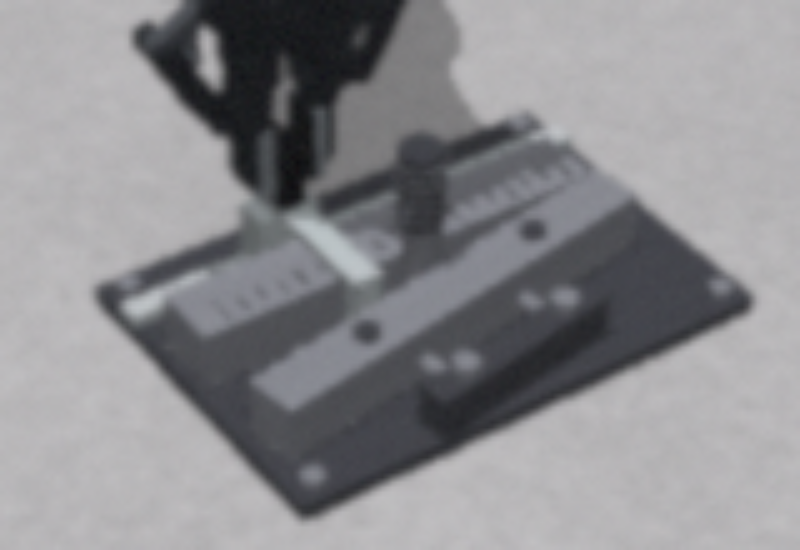

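The stop is following, with its bridge at about (340,245). The pin stands upright, with a remaining gap of about 14 mm.

```bash
python3 -m handwheel '[[[0,0,0,0,0.003,0,22],[0,0,0,0,0.006,0,22],[0,0,0,0,0.009,0,22],[0,0,0,0,0.011,0,22],[0,0,0,0,0.011,0,22]]]' | grep -E "eef|ft"
python3 -m handwheel '[[[0,0,0,0,0.0005,0,22],[0,0,0,0,0.001,0,22],[0,0,0,0,0.001,0,22]]]'| grep -E "eef|ft"
```

```text
eef_pos: [502.0, 16.6, 73.7]
ft_force: [-0.2, 0.3, -0.2]
eef_pos: [502.3, 16.9, 73.8]
ft_force: [0.1, -0.2, -0.3]
```

```bash
python3 -m handwheel '[[[0,0,0,0,0.0005,0,22],[0,0,0,0,0.001,0,22],[0,0,0,0,0.001,0,22]]]'| grep -E "eef|ft"
python3 -m handwheel '[[[0,0,0,0,0.0005,0,22],[0,0,0,0,0.001,0,22],[0,0,0,0,0.001,0,22]]]'| grep -E "eef|ft"
```

```text
eef_pos: [502.4, 18.0, 73.8]
ft_force: [0.7, -1.7, -0.1]
eef_pos: [502.6, 19.1, 73.8]
ft_force: [-0.4, -0.6, -0.7]
```

```bash
python3 -m handwheel '[[[0,0,0,0,0.0005,0,22],[0,0,0,0,0.001,0,22],[0,0,0,0,0.001,0,22]]]'| grep -E "eef|ft"
```

```text
eef_pos: [502.8, 20.1, 73.8]
ft_force: [0.1, -1.5, -0.4]
```

```bash
python3 -m handwheel '[[[0,0,0,0,0.0005,0,22],[0,0,0,0,0.001,0,22],[0,0,0,0,0.001,0,22]]]'| grep -E "eef|ft"
```

```text
eef_pos: [503.0, 21.0, 73.8]
ft_force: [-0.6, -1.4, -1.0]
```

```bash
python3 -m handwheel '[[[0,0,0,0,0.0005,0,22],[0,0,0,0,0.001,0,22],[0,0,0,0,0.001,0,22]]]'| grep -E "eef|ft"
```

```text
eef_pos: [503.1, 21.6, 73.8]
ft_force: [0.2, -3.6, -1.1]
```

```bash
python3 -m handwheel '[[[0,0,0,0,0.0005,0,22],[0,0,0,0,0.001,0,22],[0,0,0,0,0.001,0,22]]]'| grep -E "eef|ft"
```

```text
eef_pos: [503.1, 21.8, 73.8]
ft_force: [-0.4, -6.4, 0.4]
```

Contact: the force rose to 6 N and motion stopped. I back the pad off within the slack, open and lift clear.

```bash
python3 -m handwheel '[[[0,0,0,0,-0.002,0,22],[0,0,0,0,-0.0033,0,22],[0,0,0,0,-0.0033,0,22],[0,0,0,0,-0.0033,0,50],[0,0,0,0,-0.0033,0,50],[0,0,0,0,-0.0033,0,50],[0,0,0,0,-0.0033,-0.03,50],[0,0,0,0,-0.0033,-0.06,50],[0,0,0,0,-0.0033,-0.1,50],[0,0,0,-0.07,-0.03,-0.13,50],[0,0,0,-0.07,-0.03,-0.13,50],[0,0,0,-0.07,-0.03,-0.13,50]]]'
python3 -m handwheel '[[[0,0,0,-0.03,0,0,50],[0,0,0,-0.03,0,0,50],[0,0,0,-0.03,0,0,50]]]'|grep -E "eef|ft"
python3 - <<'E'
from plant import telemetry, optics
from h import *
o=telemetry.get_obs();R=np.array(o["ee_rot"])
w=optics.get_image("wrist");cv2.imwrite("pics/w4.png",w["img"]);P=cloud(w,w["T_tool_cam"]);Z=(P@R.T+o["eef_pos"])[...,2]
t=(Z>70)&(Z<85)&(P[...,0]>60)&(abs(P[...,1])<80);print("tab",t.sum(),P[t].min(0),P[t].max(0))
p=(Z>90)&(Z<106)&(abs(P[...,0]-35)<40)&(abs(P[...,1]-30)<40);print("pintop",p.sum(),P[p].min(0),P[p].max(0))
b=(Z>44)&(Z<50)&(abs(P[...,1])<60)&(P[...,0]<90)&(P[...,0]>35);print("bridge",np.percentile(P[b],[2,50,98],axis=0).round(1).tolist())
E
```

```text
clock: 18.93
eef_pos: [573.7, -22.2, 207.8]
ee_rot: [[-0.985, 0.171, 0.01], [0.171, 0.985, -0.002], [-0.011, -0.0, -1.0]]
ft_force: [0.4, -0.5, 0.6]
opening: 42.4
gripper_force: 0.0
eef_pos: [597.4, -23.6, 203.3]
ft_force: [-0.2, 0.0, 0.8]
tab 1044 [ 87.49968662  18.93872766 122.93179608] [115.07074088  33.06153699 133.31078801]
pintop 1007 [25.42538209 29.70687947 99.57252077] [ 46.73113348  51.46642819 113.28438515]
bridge [[36.0, 19.3, 154.6], [62.1, 26.0, 156.0], [86.9, 32.7, 157.6]]
```

View pics/w4.png

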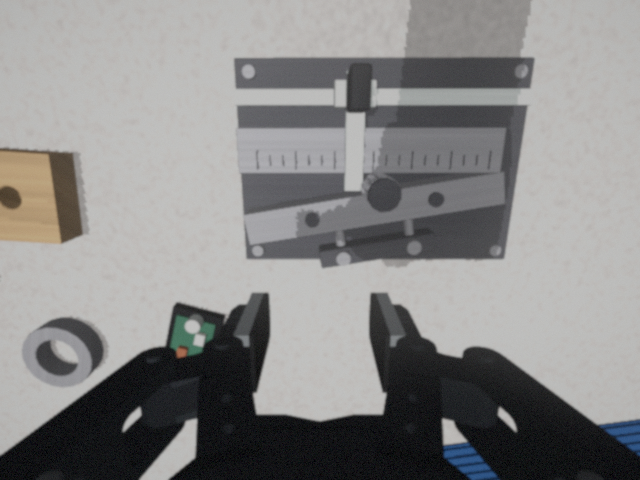

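The final view shows the tongue's front face 7.6 mm behind the pin axis, so they are touching. The pin stands upright at (382,193), and the gripper is clear.

```bash
python3 -c "
from plant import bot
print(bot.job_done())"
```

```text
the job is handed in; nothing more can be done
None
```

The job is handed in, with no verdict returned: the pin was wedged upright at about 8 N of push, and the stop's tongue then slid up to touch it; from the force readings and the last camera view, I believe both are standing there.

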